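Bed the trimmer spindle in its V-block jig and clamp it

ROBOT

A 6-joint arm with a two-finger parallel gripper is mounted at the origin on the work surface. World frame = base frame: x ahead of the robot, y to its left, z up, the work surface at z = 0. Lengths are in m, angles in rad, forces in N, time in s.
With the tool pointing down it reaches from about 0.225 to 0.875 m from the base axis. Payload 3.4 kg.
Tool frame: the origin (TCP) lies between the finger pads; the fingertips stand 19 mm ahead of it and the grasp point (between the pads) is the TCP (robot.nose_length is the distance from the TCP to the fingertips, in m); z points along the fingers, y is the line along which they close (so a half turn about z gives the same grasp; the last joint's range is limited). The gripper opens to 85 mm and grips with 20 to 120 N. Pads are 22 mm wide; open, the fingers measure 114 mm over their backs; the gripper's body (76 mm by 85 mm) begins 54 mm behind the grasp point. The pads swing forward as they close: fully open they stand 13 mm farther back than shut.
Start: joints at [1.087, 0.276, 1.505, -0, 1.361, -0.121], TCP at [0.204, 0.538, 0.25] pointing down, gripper open.
Joint ranges: [-2.89, 2.89], [-0.75, 2.08], [0.22, 2.7], [-1.18, 4.32], [0.11, 2.71], [-2.7, 2.7]. Speed limits (rad/s): [2.57, 2.57, 3.14, 3.14, 3.14, 3.14].

INTERFACE

Orientations are given as a unit quaternion [w, x, y, z].
In Python, from workcell import robot gives the robot as it stands.
- The arm moves only by the shell command python3 -m inch 'ROWS' [OPENING] [FORCE]. ROWS is JSON, a list of rows, each a list of 6 numbers: the shift along the world's x, y, z in m, then the turn, a rotation vector about the world's x, y, z in degrees. A call has 1 to 20 rows; each row shifts and turns the commanded pose from where the row before left it; what a row does not reach is not made up. A row lasts 1/10 s, in which the tool goes at most 50 mm and 8.59 degrees, less where a joint would pass 70% of its speed; a pose out of reach is approached as far as the arm can. A call with a gripper value outside its range is refused whole. OPENING is the closure, from 0 (fully open) to 1 (shut), set as the call begins (- or left out, the last holds). The fingers move at their own pace and stop on an object; FORCE is the grip in N (left out, the last holds). Time passes only in rows, so rows that do not move let the fingers close. It gives the time, the measured TCP pose, the force, the opening and the grip force at its end, in the units of the state.
- robot.read_state(): the state, without advancing time (a new reading comes with each control period).
- robot.get_image(name): name is "side" or "top"; returns a dict with "pixels" (400x640x3 uint8, blue, green, red), "intrinsics" (3x3 intrinsics, pixels), "R" (3x3) and "t" (3): a world point X has camera coordinates R X + t. Camera axes: x right, y down, z forward; pixel columns grow to the right and rows downward; lengths in m; the calibration is good to about 2 mm. A picture is of the moment at which its call begins. There is no depth.
- robot.finish_job(): hands the job in; it is judged then, once.
Trained networks look in a picture, given as the dict that the camera call returned (one of the last four; its "shot" number tells which), for a name from the list of things; names that differ only in an ending like _2 or _b are one class to them, and where a whole thing is asked for, a point or a joint stands for the part that bears it (a point fixed in the world has none). Each returns a list of dicts, best first, with "confidence" (0 to 1); they miss things now and then, are a little off and sometimes report something else, mostly with a low value. They report only what shows in the picture. A call takes as long as a camera call. They do not tell look-alikes from the thing itself.
- robot.masks_of(picture, name): "region" (400x640 bool, what is visible of it) and "box" ([left, top, right, bottom] as shares, 0 to 1, of the picture: columns of its width, rows of its height, round what is visible of it).
- robot.spot_point(picture, name): "position" ([column, row] as shares, 0 to 1, of the picture: columns of its width, rows of its height: a listed point, or the origin of a listed thing).
The state is a dict: "t": time; "qpos": joint angles; "qd": joint speeds; "joint_torque": joint torques, N m; "tool_pos": TCP position; "tool_rot": TCP orientation; "ft_force": force on the tool from outside, world axes, zero at the start; "moment": the same for the moment, N m; "grip_width": finger opening in m; "gripper_force": force on a finger pad.
Only numpy, scipy, OpenCV 4.12 (cv2) and the standard library are available. Lean on these libraries where they do the work, as an engineer would, in place of code of your own. Each camera call takes 0.05 s, during which the arm holds its last target. There are 200 camera calls.

TASK

Take the steel trimmer spindle from its white rest and lower it gently into the two V-blocks of the jig, clear of the clamp, so that it beds into both. Then slide it along the Vs, under the raised clamp, until it has pushed the stop's sprung pin fully in, let go of it, and press the clamp's black knob down until the pad sits firmly on the spindle. Do it all with a light hand: feel for the Vs and the stop rather than forcing or ramming the spindle, do not drop it, and leave the other things on the bench where they are.

Things in the scene. Friction and masses are not known exactly. Their poses are not given: they have to be found in the camera images.
- spindle: Plain round steel spindle, 30 mm in diameter, 170 mm long, about 0.45 kg (varies). Origin at its middle, on its axis; x runs along the axis; both ends are alike. It starts lying level in the rest, its axis 42 mm above the bench, free to be gripped across its middle.
- rest: White plastic rest fixed to the bench: a plate 150 x 60 x 8 mm with two small V-notched uprights, 12 mm thick and 55 mm either side of its middle (outer width about 45 mm, highest point 38 mm above the bench). Origin on the bench under its middle, x along the spindle.
- jig: V-block jig fixed to the bench. Origin on the bench below the groove's centre line; x along the groove towards the stop, y across, z up. Foot 215 x 90 mm, x = -82 to +133 mm. On two columns stands a rigid head, locked at any height within a 30 mm range: no pose here tells it (find it by feel or sight). The axis of a spindle bedded in the Vs lies level at y = 0, z = 100 to 130 mm.
- vees (a point): Point on the jig, on the axis of a bedded spindle if the head is at its lowest (really 0 to 30 mm higher), midway along. Two steel 90 degree V-blocks 16 mm long, centred at jig x = -52 and +50 mm: mouth 51 mm wide, rim 4 mm above the spindle's axis, outer width 65 mm. Between them it is open down to a plate 45 mm below the axis, so fingers fit.
- lower_in (a point): Where the spindle's middle goes to get in from above: jig x = -25 mm, y = 0, z = 100 mm (really 0 to 30 mm higher, as the head). The spindle's end must stay short of jig x = 69 mm, where the clamp begins.
- stop_near (a point): Point at jig x = 86 mm, y = 0, z = 100 mm (really 0 to 30 mm higher). With the stop's pin fully in, the spindle's end is here or up to 20 mm farther along +x (the spindle's middle at jig x = +1 to +21 mm): the stop is locked anywhere in that range and no pose tells it. There the spindle stops hard, on rigid metal.
- knob_low (a point): Centre of the clamp knob's top, jig x = 76 mm, y = 0, z = 174 mm, if clamp and head are at 0 and lowest (really as much higher as the head: 74 mm above a bedded spindle's axis). Its gallows stands at y = 23 to 35 mm and reaches 45 mm above that axis.
- stop_pin (a joint): How far the stop's sprung brass pin (14 mm thick, on the groove's axis, pointing to -x) is pushed in: 0 m fully out, 0.006 m fully in, against rigid metal. Its light spring takes 0.8 to 1.3 N; friction in the Vs (some 2 to 6 N) holds a released spindle against it.
- clamp (a joint): How far the clamp is pressed down: 0 m raised, growing downwards, starts at 0 to 0.003 m. A vertical plunger: rubber pad 14 mm wide below, round black knob 28 mm in diameter on top. At 0 m the pad is 10 mm clear of a bedded spindle, so it touches at 0.010 m. It moves against about 4 N of friction and stays where it is left.
- cast: Bystander: cream stone dental cast, about 85 x 64 x 31 mm. Origin under its middle.
- bowl: Bystander: red silicone mixing bowl, 124 mm across, 75 mm high. Origin under its middle.
- bases: Bystander: stack of four grey plastic model bases, 62 x 74 x 52 mm. Origin under its middle.
- spatula: Bystander: spatula 170 mm long lying on the bench.
- brush: Bystander: brush 160 mm long lying on the bench.
There are look-alikes about, which are no part of the job. Leave any purple or turquoise look-alike of the spindle alone.

How it is judged:
By the outcome, as a careful person would: the job done as asked, in the order asked, and still so for the second after the job is handed in, with the robot touching nothing.
It also fails if it takes over 72 s, if anything falls off the work surface, if the arm or the gripper's body presses on something with over 40 N, if the wrist force passes 120 N, or if a joint passes its speed limit or range.

## Working session

There is one attempt and no reset: what is moved stays moved. The work goes in short steps, Python scripts to look and compute and a shell command to move; the robot and the scene stay as the last step left them, time stands still between calls to the robot, and variables do not carry over. Pictures are saved under pics/ and viewed, at most 10 in all, crops included, and the job is handed in when it is done.

```bash
mkdir -p pics; cat > h.py <<'E'
import numpy as np,cv2
from workcell import robot
def ray(p,px):
    K=np.array(p["intrinsics"]);R=np.array(p["R"]);t=np.array(p["t"])
    d=R.T@np.linalg.inv(K)@np.array([px[0],px[1],1.]);return -R.T@t,d
def atz(p,px,z):
    o,d=ray(p,px);return o+d*(z-o[2])/d[2]
def proj(p,X):
    c=np.array(p["R"])@np.array(X)+np.array(p["t"]);c=np.array(p["intrinsics"])@c;return c[:2]/c[2]
def tri(p1,a,p2,b):
    o1,d1=ray(p1,a);o2,d2=ray(p2,b);d1/=np.linalg.norm(d1);d2/=np.linalg.norm(d2)
    s=np.linalg.lstsq(np.c_[d1,-d2],o2-o1,rcond=None)[0]
    A=o1+s[0]*d1;B=o2+s[1]*d2;return (A+B)/2,np.linalg.norm(A-B)
E
python3 - <<'E'
from h import *
np.set_printoptions(precision=3,suppress=True)
S={}
for n in("top","side"):
    p=S[n]=robot.get_image(n);cv2.imwrite(f"pics/{n}0.png",p["pixels"])
    print(n,"cam",ray(p,(0,0))[0])
    for k in("spindle","rest","jig","vees","lower_in","stop_near","knob_low","stop_pin","clamp","cast","bowl","bases"):
        print(k,"pt",[(np.round(np.array(d["position"])*[640,400],1).tolist(),round(d["confidence"],2)) for d in robot.spot_point(p,k)][:4])
        if k in("spindle","rest","jig","clamp"):print("  box",[(np.round(np.array(d["box"])*[640,400,640,400]).tolist(),round(d["confidence"],2)) for d in robot.masks_of(p,k)][:4])
E
```

```text
top cam [ 0.408 -0.044  1.281]
spindle pt [([417.1, 277.0], 0.84), ([417.8, 207.6], 0.68), ([493.5, 199.0], 0.61)]
  box [([386.0, 196.0, 444.0, 216.0], 0.96), ([461.0, 188.0, 516.0, 218.0], 0.86), ([396.0, 254.0, 441.0, 300.0], 0.73)]
rest pt [([409.5, 208.5], 0.83)]
  box [([387.0, 197.0, 435.0, 223.0], 0.62)]
jig pt [([304.0, 209.0], 0.69)]
  box [([257.0, 183.0, 335.0, 229.0], 0.56)]
vees pt [([305.5, 201.6], 0.67)]
lower_in pt [([309.2, 205.0], 0.61)]
stop_near pt [([275.4, 193.3], 0.7)]
knob_low pt [([271.5, 191.9], 0.87)]Traceback (most recent call last):
  File "<stdin>", line 8, in <module>
ValueError: it knows: bases, bowl, brush, cast, jig, knob_low, lower_in, rest, spatula, spindle, stop_near, vees
```

View pics/top0.png

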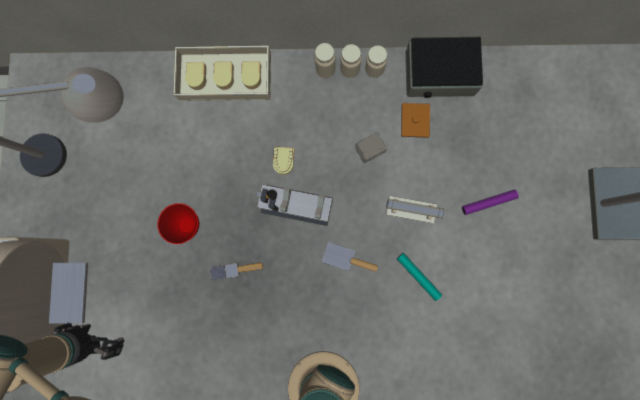

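The top picture shows three candidates for the spindle: a steel one in the white rest at (415,209), a purple one at (490,202) and a turquoise one at (419,277). By the description it is the steel one. The jig is at (295,205), with its knob at about (270,195).

```bash
python3 - <<'E'
from h import *
np.set_printoptions(precision=4,suppress=True)
P={};M={}
for n in("top","side"):
    p=P[n]=robot.get_image(n)
    for k in("spindle","rest","jig","vees","lower_in","stop_near","knob_low"):
        L=robot.spot_point(p,k)
        M[n,k]=[np.array(d["position"])*[640,400] for d in L]
        if n=="side":print(k,[(np.round(np.array(d["position"])*[640,400],1).tolist(),round(d["confidence"],2)) for d in L][:4])
    if n=="side":print([np.round(np.array(d["box"])*[640,400,640,400]).tolist() for k in("spindle","jig") for d in robot.masks_of(p,k)])
    for d in robot.masks_of(p,"spindle"):
        m=d["region"];ys,xs=np.nonzero(m)
        r=cv2.minAreaRect(np.c_[xs,ys].astype(np.float32));print(n,r,p["pixels"][m].mean(0))
        if n=="top":
            c=r[0];b=cv2.boxPoints(r);W=[atz(p,q,.05)[:2] for q in b]
            print("  c",atz(p,c,.05),"sides",W[1]-W[0],W[2]-W[1])
for k in("rest","jig","vees","lower_in","stop_near","knob_low"):
    if M["top",k] and M["side",k]:print(k,tri(P["top"],M["top",k][0],P["side"],M["side",k][0]))
s=P["side"];cv2.imwrite("pics/side1.png",s["pixels"])
t=P["top"]["pixels"][170:240,240:460];cv2.imwrite("pics/crop1.png",cv2.resize(t,None,fx=3.6,fy=3.6,interpolation=cv2.INTER_CUBIC))
E
```

```text
top ((489.38763427734375, 201.7460174560547), (10.906585693359375, 58.52210998535156), 72.718505859375) [108.1883  50.9933  96.005 ]
  c [ 0.5533 -0.5027  0.05  ] sides [ 0.0515 -0.1693] [-0.0317 -0.0079]
top ((415.06549072265625, 208.12921142578125), (57.05951690673828, 9.847835540771484), 10.007980346679688) [127.2827 123.7485 119.8986]
  c [ 0.5356 -0.2798  0.05  ] sides [ 0.0295 -0.0058] [-0.0314 -0.1679]
top ((419.1802978515625, 276.3291931152344), (60.25407791137695, 11.50062084197998), 46.54815673828125) [112.5246 122.4154  28.7738]
  c [ 0.3327 -0.2862  0.05  ] sides [ 0.0233 -0.0253] [-0.1284 -0.1182]
top ((271.5, 193.5), (7.0, 7.0), 90.0) [32.96 33.46 34.22]
  c [0.5837 0.1549 0.05  ] sides [-0.0002 -0.0215] [-0.0216 -0.0002]
spindle [([382.0, 343.2], 0.88), ([276.3, 298.0], 0.64), ([338.9, 274.0], 0.59), ([376.0, 234.3], 0.26)]
rest [([338.6, 278.1], 0.9), ([310.1, 195.7], 0.74)]
jig [([305.6, 206.7], 0.79), ([274.9, 245.4], 0.62)]
vees [([309.3, 189.4], 0.58)]
lower_in [([308.7, 191.5], 0.84), ([341.4, 273.6], 0.74)]
stop_near [([303.1, 171.7], 0.76)]
knob_low [([305.3, 158.4], 0.75)]
[[358.0, 318.0, 407.0, 374.0], [257.0, 276.0, 294.0, 327.0], [295.0, 155.0, 324.0, 225.0]]
side ((380.19488525390625, 345.77825927734375), (66.78857421875, 12.105836868286133), 47.642547607421875) [98.3586 36.6966 83.2455]
side ((277.33929443359375, 301.0469055175781), (11.074930191040039, 57.3775634765625), 34.438987731933594) [ 94.5719 104.3605  16.2305]
rest (array([ 0.5343, -0.2748,  0.0085]), np.float64(0.0033446596560483864))
jig (array([0.5461, 0.065 , 0.0044]), np.float64(0.012821985097679027))
vees (array([0.5508, 0.0457, 0.1085]), np.float64(0.004495207593595832))
lower_in (array([0.5423, 0.0351, 0.1096]), np.float64(9.329499427243124e-05))
stop_near (array([0.5644, 0.1388, 0.1146]), np.float64(0.016225723822810338))
knob_low (array([0.5652, 0.1358, 0.178 ]), np.float64(0.0015241962019165887))
```

View pics/side1.png

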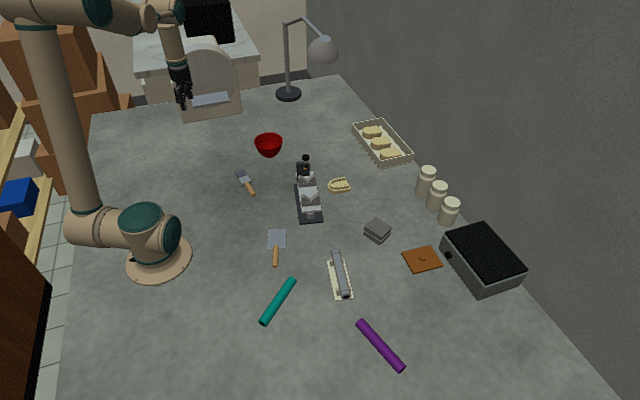

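View pics/crop1.png

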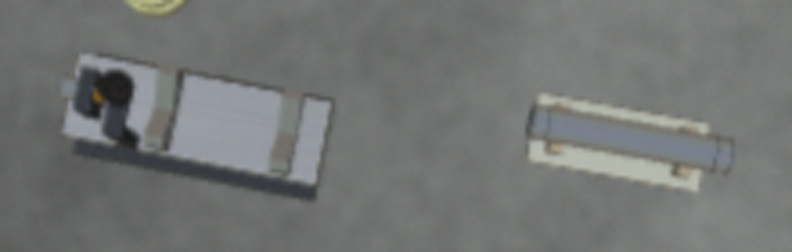

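The side picture shows the steel spindle in its rest at (340,275), and the jig at (308,195) with its knob at (305,158). In the crop, the spindle is grey steel and overhangs the rest slightly at its right end. The V-blocks are at crop (285,132) and (161,109), and the knob is at (116,87). This confirms the choice of the steel one. Next I'll refine the jig pose.

```bash
python3 - <<'E'
from h import *
from scipy.optimize import least_squares
np.set_printoptions(precision=4,suppress=True)
t=robot.get_image("top");s=robot.get_image("side")
cr=lambda u,v:np.array([240+(u+.5)/3.6-.5,170+(v+.5)/3.6-.5])
obs=[(cr(288,92),(-52,32.5*-1,104)),(cr(282,172),(-52,32.5,104)),(cr(166,70),(50,-32.5,104)),(cr(157,148),(50,32.5,104)),(cr(116,86),(76,0,174))]
def w(q,l):
    c,sn=np.cos(q[2]),np.sin(q[2]);x,y,z=np.array(l)/1e3
    return [q[0]+c*x-sn*y,q[1]+sn*x+c*y,z+q[3]]
# image: jig y+ (left of +x toward world +y) points to world -x => lower rows
side=[((309.3,189.4),(0,0,100)),((308.7,191.5),(-25,0,100)),((305.3,158.4),(76,0,174))]
f=lambda q:np.concatenate([proj(t,w(q,l))-o for o,l in obs]+[(proj(s,w(q,l))-np.array(o))*.7 for o,l in side])
r=least_squares(f,[.545,.06,1.39,.005],loss="soft_l1");q=r.x;print("jig",q[:2],np.degrees(q[2]),"h",q[3]);print(r.fun.reshape(-1,2))
for n,l in(("lower_in",(-25,0,100)),("knob",(76,0,174)),("vee-",(-52,0,100))):print(n,w(q,l))
# spindle
d=[m for m in robot.masks_of(t,"spindle")]
for m in d:
    ys,xs=np.nonzero(m["region"])
    if np.ptp(t["pixels"][m["region"]].mean(0))<20 and len(xs)>200:
        R=cv2.minAreaRect(np.c_[xs,ys].astype(np.float32));print("spindle",R,atz(t,R[0],.045))
        for sg in(-1,1):print("end px",np.round(proj(s,atz(t,R[0],.042)+sg*.085*np.array([.184,.983,0])),1))
im=s["pixels"];a=cv2.resize(im[145:230,275:345],None,fx=6,fy=6,interpolation=cv2.INTER_CUBIC)
for l in((-52,0,100),(50,0,100),(76,0,174),(-52,32.5,104),(-52,-32.5,104),(-60,0,100)):
    u=(proj(s,w(q,l))-[275,145])*6;cv2.circle(a,tuple(int(v) for v in u),3,(0,255,0),-1)
cv2.imwrite("pics/sc.png",a)
E
```

```text
jig [0.5477 0.0583] 79.29912456805069 h 0.005392322613859269
[[ 1.4783 -0.3057]
 [-0.9798 -0.5035]
 [ 0.8728 -0.383 ]
 [-0.9342 -0.142 ]
 [ 0.0019  1.2106]
 [-0.9075 -1.0531]
 [ 0.2079  0.7659]
 [-0.3155  0.229 ]]
lower_in [np.float64(0.5430630217071374), np.float64(0.03370931199431126), np.float64(0.10539232261385928)]
knob [np.float64(0.5618168662231854), np.float64(0.13295291791362426), np.float64(0.17939232261385926)]
vee- [np.float64(0.5380496177275998), np.float64(0.007178843085187979), np.float64(0.10539232261385928)]
spindle ((414.7531433105469, 208.0440216064453), (57.69914245605469, 10.366142272949219), 9.865806579589844) [ 0.5364 -0.2798  0.045 ]
end px [345.9 297.2]
end px [334.7 251.7]
```

View pics/sc.png

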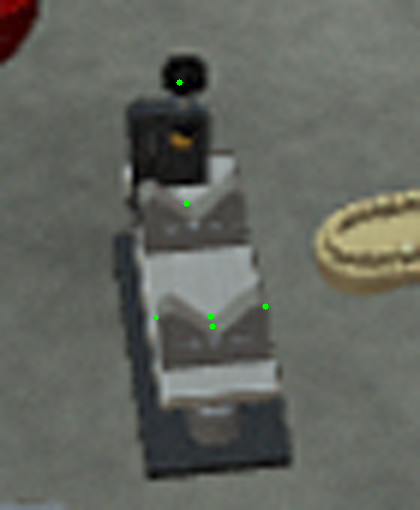

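```bash
python3 - <<'E'
from h import *
from scipy.spatial.transform import Rotation as Ro
s=robot.read_state();w,x,y,z=s["tool_rot"];R=Ro.from_quat([x,y,z,w]).as_matrix()
print(s["t"],s["tool_pos"],np.round(R,4).tolist(),np.degrees(np.arctan2(R[1,1],R[0,1])),s["ft_force"],s["grip_width"])
E
```

```text
1.7 [0.20407862 0.53759204 0.25033125] [[-0.9349, 0.3548, 0.0001], [0.3548, 0.9349, 0.0001], [-0.0, 0.0001, -1.0]] 69.21709036216467 [ 0.05418433 -0.94585427  0.23318634] 0.08559642777920765
```

```bash
python3 -m inch '[[0.0165,-0.041,0,0,0,-4],[0.0165,-0.041,0,0,0,-4],[0.0165,-0.041,0,0,0,-4],[0.0165,-0.041,0,0,0,-4],[0.0165,-0.041,0,0,0,-4],[0.0165,-0.041,0,0,0,-4],[0.0165,-0.041,0,0,0,-4],[0.0165,-0.041,0,0,0,-4],[0.0165,-0.041,0,0,0,-4],[0.0165,-0.041,0,0,0,-4],[0.0165,-0.041,0,0,0,-4],[0.0165,-0.041,0,0,0,-4],[0.0165,-0.041,0,0,0,-4],[0.0165,-0.041,0,0,0,-4],[0.0165,-0.041,0,0,0,-4],[0.0165,-0.041,0,0,0,-4],[0.0165,-0.041,0,0,0,-4],[0.0165,-0.041,0,0,0,-4],[0.0165,-0.041,0,0,0,-4],[0.0165,-0.041,0,0,0,-4]]' 0
cat > st.py <<'E'
from h import *
from scipy.spatial.transform import Rotation as Ro
np.set_printoptions(precision=4,suppress=True)
s=robot.read_state();w,x,y,z=s["tool_rot"];R=Ro.from_quat([x,y,z,w]).as_matrix()
print(s["t"],np.array(s["tool_pos"]),"yaw",np.degrees(np.arctan2(R[1,1],R[0,1])),"zax",R[:,2],"f",np.array(s["ft_force"]),"m",np.array(s["moment"]),s["grip_width"],s["gripper_force"])
E
python3 st.py
```

```text
t: 3.7
tool_pos: [0.5345, -0.2843, 0.2503]
tool_rot: [0.0, 0.771, 0.636, 0.0]
ft_force: [1.1, 0.4, 0.1]
grip_width: 0.0855
gripper_force: 0.0
3.7 [ 0.5345 -0.2843  0.2503] yaw -10.97625133429445 zax [ 0.0003  0.0001 -1.    ] f [1.0575 0.4197 0.119 ] m [ 0.0523 -0.0588 -0.0443] 0.08545203522414459 0.0
```

```bash
python3 -m inch '[[0.001,-0.001,-0.02,0,0,0.3],[0,0,-0.025,0,0,0],[0,0,-0.025,0,0,0],[0,0,-0.025,0,0,0],[0,0,-0.025,0,0,0],[0,0,-0.025,0,0,0],[0,0,-0.02,0,0,0],[0,0,-0.015,0,0,0],[0,0,-0.012,0,0,0],[0,0,-0.008,0,0,0],[0,0,-0.005,0,0,0],[0,0,-0.003,0,0,0],[0,0,0,0,0,0]]' 0 30; python3 st.py
python3 - <<'E'
from h import *
a=[]
for n,(r0,r1,c0,c1) in {"top":(180,240,375,455),"side":(235,310,300,380)}.items():
    p=robot.get_image(n);a.append(cv2.resize(p["pixels"][r0:r1,c0:c1],(400,400),interpolation=cv2.INTER_CUBIC))
cv2.imwrite("pics/g.png",np.hstack(a))
E
```

```text
t: 5.0
tool_pos: [0.5352, -0.2835, 0.0424]
tool_rot: [0.0, 0.769, 0.64, 0.0]
ft_force: [0.2, 1.1, -0.5]
grip_width: 0.0854
gripper_force: 0.0
5.0 [ 0.5352 -0.2835  0.0424] yaw -10.487001460385569 zax [ 0.0003 -0.0002 -1.    ] f [ 0.2076  1.078  -0.4971] m [ 0.0308 -0.0121 -0.0253] 0.08536624321756095 0.0
```

View pics/g.png

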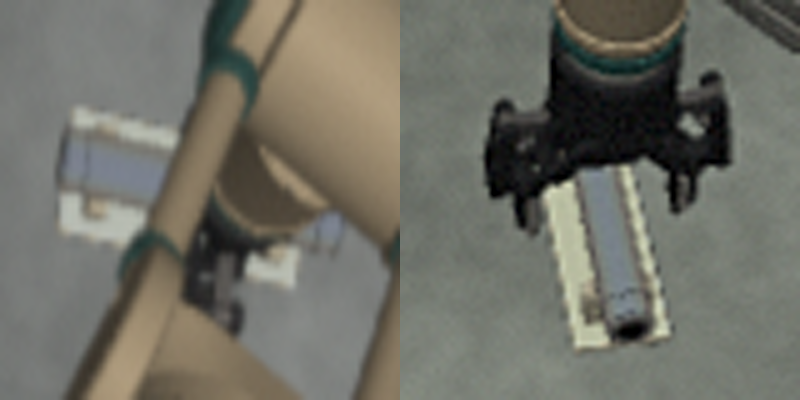

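The picture shows the open fingers straddling the spindle about at its middle, at (610,190) in the right-hand half. Closing now.

```bash
python3 -m inch '[[0,-0.002,0,0,0,0],[0,0,0,0,0,0],[0,0,0,0,0,0],[0,0,0,0,0,0],[0,0,0,0,0,0],[0,0,0,0,0,0],[0,0,0,0,0,0],[0,0,0,0,0,0]]' 1 30; python3 st.py
```

```text
t: 5.9
tool_pos: [0.5352, -0.2855, 0.0425]
tool_rot: [0.0, 0.769, 0.64, 0.0]
ft_force: [-0.1, 0.9, 2.2]
grip_width: 0.0294
gripper_force: 29.6
5.9 [ 0.5352 -0.2855  0.0425] yaw -10.490654500296388 zax [ 0.0004 -0.0003 -1.    ] f [-0.094   0.8577  2.2457] m [ 0.0533 -0.0131 -0.0405] 0.029407254130809083 29.57119971513748
```

```bash
python3 -m inch '[[0,0,0.003,0,0,0],[0,0,0.006,0,0,0],[0,0,0.012,0,0,0],[0,0,0.02,0,0,0],[0,0,0.025,0,0,0],[0,0,0.025,0,0,0],[0,0,0.02,0,0,0],[0,0,0.02,0,0,0],[0,0,0.01,0,0,0],[0,0,0,0,0,0],[0,0,0,0,0,0]]' ; python3 st.py
```

```text
t: 7.0
tool_pos: [0.5346, -0.285, 0.1827]
tool_rot: [-0.001, 0.769, 0.64, -0.0]
ft_force: [-0.2, -0.1, -5.2]
grip_width: 0.029
gripper_force: 30.3
7.0 [ 0.5346 -0.285   0.1827] yaw -10.485012508667392 zax [-0.001   0.0007 -1.    ] f [-0.2286 -0.0906 -5.2206] m [-0.0138  0.0978  0.0117] 0.02895549702642372 30.25921940803528
```

```bash
python3 -m inch '[[0,0.008,0,0,0,0],[0,0.018,0,0,0,0],[0.001,0.03,0,0,0,0],[0.001,0.035,0,0,0,0],[0,0.035,0,0,0,0],[0.001,0.035,0,0,0,0],[0,0.035,0,0,0,0],[0.001,0.035,0,0,0,0],[0,0.03,0,0,0,0],[0,0.02,0,0,0,0],[0,0.01,0,0,0,0],[0,0.002,0,0,0,0],[0,0,0,0,0,0],[0,0,0,0,0,0]]' ; python3 st.py
cat > look.py <<'E'
import sys
from h import *
a=[]
for n,(r0,r1,c0,c1) in {"top":(165,240,245,345),"side":(145,235,270,350)}.items():
    p=robot.get_image(n);b=cv2.resize(p["pixels"][r0:r1,c0:c1],None,fx=400/(c1-c0),fy=400/(c1-c0),interpolation=cv2.INTER_CUBIC)
    a.append(cv2.copyMakeBorder(b,0,450-b.shape[0],0,0,cv2.BORDER_CONSTANT))
cv2.imwrite(sys.argv[1],np.hstack(a))
E
python3 look.py pics/l1.png
```

```text
t: 8.4
tool_pos: [0.5391, 0.0068, 0.1832]
tool_rot: [0.0, 0.769, 0.639, -0.0]
ft_force: [-0.5, 0.3, -4.4]
grip_width: 0.0294
gripper_force: 30.2
8.4 [0.5391 0.0068 0.1832] yaw -10.529366903119001 zax [-0.     -0.0007 -1.    ] f [-0.4874  0.3103 -4.3871] m [-0.0008  0.0209  0.0336] 0.02942334768037488 30.190449357032776
```

View pics/l1.png

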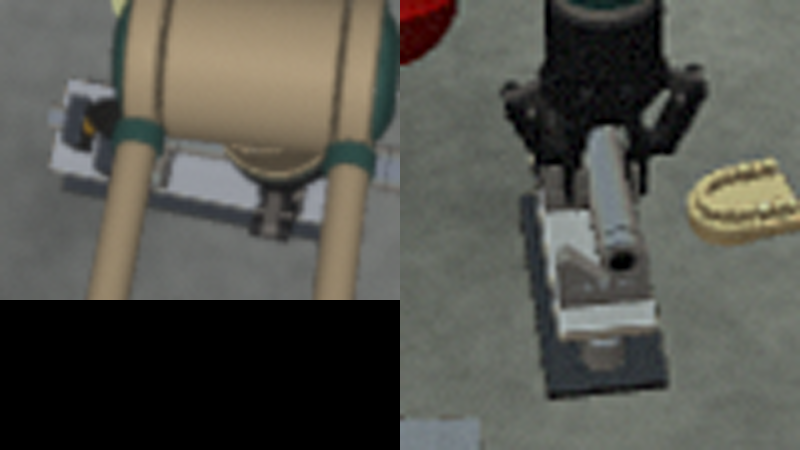

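In the side half, the gripped spindle's near end is at about (620,260). Below it, the near V spans about (558–648,260) and the plate's front edge is centred near (609,330). Next I'll check the lateral alignment numerically.

```bash
python3 - <<'E'
from h import *
np.set_printoptions(precision=2,suppress=True)
s=robot.get_image("side");T=np.array(robot.read_state()["tool_pos"])
th=np.radians(79.47);d=np.array([np.cos(th),np.sin(th),0])
for o in(3,6,9):print("spindle end pred",o,proj(s,T+d*(o-85)/1e3),"obs (314,197)")
for h in(5,10,15):
  for (x,y,z) in((-82,0,55),(-82,-45,0),(-82,45,0),(-60,0,78.8),(-60,32.5,104),(76,0,174)):
    t2=np.radians(79.3);c,sn=np.cos(t2),np.sin(t2)
    W=[.5477+(c*x-sn*y)/1e3,.0583+(sn*x+c*y)/1e3,(z+(h if z else 0))/1e3];print(h,(x,y,z),proj(s,W),end=" ")
  print()
E
```

```text
spindle end pred 3 [314.14 197.95] obs (314,197)
spindle end pred 6 [314.   197.31] obs (314,197)
spindle end pred 9 [313.85 196.67] obs (314,197)
5 (-82, 0, 55) [311.39 212.87] 5 (-82, -45, 0) [323.6  222.86] 5 (-82, 45, 0) [299.18 225.63] 5 (-60, 0, 78.8) [310.46 203.76] 5 (-60, 32.5, 104) [301.18 199.62] 5 (76, 0, 174) [304.85 158.81] 
10 (-82, 0, 55) [311.39 211.89] 10 (-82, -45, 0) [323.6  222.86] 10 (-82, 45, 0) [299.18 225.63] 10 (-60, 0, 78.8) [310.45 202.75] 10 (-60, 32.5, 104) [301.15 198.59] 10 (76, 0, 174) [304.83 157.71] 
15 (-82, 0, 55) [311.39 210.9 ] 15 (-82, -45, 0) [323.6  222.86] 15 (-82, 45, 0) [299.18 225.63] 15 (-60, 0, 78.8) [310.44 201.74] 15 (-60, 32.5, 104) [301.12 197.55] 15 (76, 0, 174) [304.81 156.61]
```

```bash
python3 -m inch '[[0,0,-0.005,0,0,0],[0,0,-0.01,0,0,0],[0,0,-0.01,0,0,0],[0,0,-0.008,0,0,0],[0,0,-0.005,0,0,0],[0.0005,0.003,0,0,0,0],[0.001,0.005,0,0,0,0],[0.001,0.006,0,0,0,0],[0.001,0.005,0,0,0,0],[0.0005,0.0035,0,0,0,0],[0,0,-0.003,0,0,0],[0,0,-0.004,0,0,0],[0,0,-0.004,0,0,0],[0,0,-0.003,0,0,0],[0,0,-0.002,0,0,0],[0,0,0,0,0,0]]' ; python3 st.py
```

```text
t: 10.15
tool_pos: [0.5428, 0.03, 0.1289]
tool_rot: [-0.0, 0.769, 0.639, -0.0]
ft_force: [-0.4, -0.6, -4.5]
grip_width: 0.0293
gripper_force: 30.2
10.15 [0.5428 0.03   0.1289] yaw -10.502791905949461 zax [-0.0008  0.     -1.    ] f [-0.367  -0.5701 -4.4828] m [-0.0432  0.0162  0.0341] 0.029325892035824093 30.15344202518463
```

```bash
for i in 1 ; do python3 -m inch '[[0,0,-0.001,0,0,0],[0,0,-0.001,0,0,0],[0,0,-0.001,0,0,0],[0,0,-0.001,0,0,0],[0,0,-0.001,0,0,0],[0,0,-0.001,0,0,0],[0,0,0,0,0,0]]'>/dev/null ; python3 st.py; done
```

```text
10.85 [0.543  0.0301 0.1232] yaw -10.485119856083012 zax [-0.0003 -0.     -1.    ] f [ 0.1333 -0.0881 -4.2091] m [-0.031  -0.0165 -0.0148] 0.029497478856237866 30.153363347053528
```

```bash
python3 -m inch '[[0,0,-0.001,0,0,0],[0,0,-0.001,0,0,0],[0,0,-0.001,0,0,0],[0,0,0,0,0,0]]'>/dev/null ; python3 st.py
```

```text
11.25 [0.543  0.0301 0.1202] yaw -10.48502864511559 zax [-0.0002  0.     -1.    ] f [-0.5044 -0.0884 -5.1187] m [-0.0156  0.0304  0.0055] 0.029095402970774162 30.153554677963257
```

```bash
python3 -m inch '[[0,0,-0.001,0,0,0],[0,0,-0.001,0,0,0],[0,0,-0.001,0,0,0],[0,0,0,0,0,0]]'>/dev/null ; python3 st.py
```

```text
11.65 [0.5432 0.0302 0.1186] yaw -10.486485313912633 zax [ 0.0009 -0.0001 -1.    ] f [-2.7556 -0.0613  4.0702] m [ 0.0143  0.3834 -0.0693] 0.028789944507957008 31.010655462741852
```

```bash
python3 -m inch '[[0,0,-0.001,0,0,0],[0,0,-0.001,0,0,0],[0,0,0,0,0,0]]'>/dev/null ; python3 st.py
```

```text
11.95 [0.5432 0.0301 0.1184] yaw -10.478741910224027 zax [ 0.0019 -0.0002 -1.    ] f [-5.5698  0.9219 16.0865] m [ 0.0197  0.8967 -0.1242] 0.02918985363038136 32.15270072221756
```

```bash
python3 -m inch '[[0,0,0.002,0,0,0],[0,0,0.001,0,0,0],[0,0,0,0,0,0]]'>/dev/null ; python3 st.py;  python3 -m inch '[[-0.001,0,0,0,0,0],[-0.001,0,0,0,0,0],[0,0,0,0,0,0]]'>/dev/null ; python3 st.py
```

```text
12.25 [0.5431 0.0301 0.1186] yaw -10.4909074547912 zax [ 0.0003  0.0001 -1.    ] f [-1.9508  0.4321  3.4023] m [-0.0342  0.3266 -0.0736] 0.0290997347905457 30.926576256752014
12.55 [0.5419 0.03   0.118 ] yaw -10.514123652769868 zax [ 0.0016 -0.     -1.    ] f [ 2.0709  0.2859 -3.1253] m [ 0.0357 -0.3823 -0.1781] 0.029286653131824016 30.489438772201538
```

```bash
python3 -m inch '[[0,0,-0.001,0,0,0],[0,0,-0.001,0,0,0],[0,0,0,0,0,0]]'>/dev/null ; python3 st.py
```

```text
12.85 [0.5419 0.03   0.1177] yaw -10.506266425816637 zax [ 0.0022 -0.0002 -1.    ] f [-0.2906  0.6173  6.9283] m [ 0.0007  0.0204 -0.1975] 0.028852194805469227 31.512869596481323
```

```bash
python3 -m inch '[[-0.001,0,0,0,0,0],[0,0,0,0,0,0]]'>/dev/null ; python3 st.py; python3 -m inch '[[-0.001,0,0,0,0,0],[0,0,0,0,0,0]]'>/dev/null ; python3 st.py
```

```text
13.05 [0.5416 0.03   0.1176] yaw -10.518047160065239 zax [ 0.004  -0.0001 -1.    ] f [ 0.6064 -0.1938  5.4753] m [ 0.0667 -0.2397 -0.3353] 0.029227821397542302 31.430570483207703
13.25 [0.5416 0.03   0.1176] yaw -10.518760069704761 zax [ 0.006  -0.0001 -1.    ] f [ 4.8877 -0.1794  5.6376] m [ 0.0834 -0.673  -0.3029] 0.029036365110103452 31.412534415721893
```

```bash
python3 -m inch '[[0.001,0,0,0,0,0],[0.0015,0,0,0,0,0],[0,0,0,0,0,0]]'>/dev/null ; python3 st.py; python3 -m inch '[[0,0,0,0,0,-0.5],[0,0,0,0,0,0]]'>/dev/null ; python3 st.py;  python3 -m inch '[[0,0,0,0,0,-0.5],[0,0,0,0,0,0]]'>/dev/null ; python3 st.py
```

```text
13.55 [0.5417 0.03   0.1176] yaw -10.500636216219947 zax [ 0.0006 -0.0003 -1.    ] f [ 0.3733 -0.4388 10.7202] m [ 0.0025 -0.0323 -0.3387] 0.02908649709778613 31.862488389015198
13.75 [0.5418 0.03   0.1175] yaw -10.96788004814266 zax [ 0.001  -0.0004 -1.    ] f [-0.227  -0.4312 10.1502] m [-0.0316 -0.0168 -0.1184] 0.029332100154795378 31.505101919174194
13.95 [0.5419 0.03   0.1174] yaw -11.433742266349906 zax [ 0.0011 -0.0004 -1.    ] f [ 0.4655 -0.4986  8.8299] m [ 0.0557 -0.0727 -0.0016] 0.02936642435120427 31.318997740745544
```

```bash
python3 -m inch '[[0,0,0.0008,0,0,0],[0,0,0.0005,0,0,0],[0,0,0,0,0,0]]'>/dev/null ; python3 st.py; python3 -m inch '[[0.0002,0.001,0,0,0,0],[0.0002,0.001,0,0,0,0],[0.0002,0.001,0,0,0,0],[0.0002,0.001,0,0,0,0]]'>/dev/null ; python3 st.py
```

```text
14.25 [0.5418 0.0301 0.1174] yaw -11.454078931257065 zax [ 0.0004 -0.0002 -1.    ] f [2.9146 0.3583 0.5215] m [-0.026  -0.5138  0.1163] 0.028811418851486994 30.646315813064575
14.65 [0.5423 0.0323 0.1175] yaw -11.428148036230423 zax [-0.0006 -0.0036 -1.    ] f [ 1.7171 -6.3984  1.4022] m [-0.8957 -0.3367  0.0039] 0.029241921993630238 30.682530105113983
```

```bash
python3 -m inch '[[0.0006,0.001,0,0,0,0],[0.0002,0.001,0,0,0,0],[0.0002,0.001,0,0,0,0],[0.0002,0.001,0,0,0,0],[0.0002,0.001,0,0,0,0]]'>/dev/null ; python3 st.py; python3 -m inch '[[0.0002,0.001,0.0003,0,0,0],[0.0002,0.001,0,0,0,0],[0.0002,0.001,0,0,0,0],[0.0002,0.001,0,0,0,0],[0.0002,0.001,0,0,0,0]]'>/dev/null ; python3 st.py
```

```text
15.15 [0.5433 0.0371 0.1175] yaw -11.422022546749488 zax [-0.0013 -0.0039 -1.    ] f [ 1.8037 -6.4478  1.8219] m [-0.9694 -0.2748  0.0769] 0.028766475727646658 30.744796693325043
15.65 [0.5444 0.0427 0.1175] yaw -11.443822340498052 zax [-0.0012 -0.0028 -1.    ] f [ 2.5382 -5.1086 -0.0141] m [-0.7425 -0.3476  0.1013] 0.029213846209718026 30.572663247585297
```

```bash
python3 -m inch '[[0.0005,0.001,0,0,0,0],[0.0002,0.001,0,0,0,0],[0.0002,0.001,0,0,0,0],[0.0002,0.001,0,0,0,0],[0.0002,0.001,0,0,0,0]]'>/dev/null ; python3 st.py; python3 -m inch '[[0.0002,0.001,0,0,0,0],[0.0002,0.001,0,0,0,0],[0.0002,0.001,0,0,0,0]]'>/dev/null ; python3 st.py
```

```text
16.15 [0.5455 0.0476 0.1175] yaw -11.435132510853558 zax [-0.0017 -0.003  -1.    ] f [ 1.906  -4.6559  0.5487] m [-0.8139 -0.2485 -0.0031] 0.02893216934907235 30.59697389602661
16.45 [0.546  0.0506 0.1175] yaw -11.436637956514792 zax [-0.0018 -0.003  -1.    ] f [ 2.0503 -4.5408  0.2779] m [-0.8442 -0.302   0.0892] 0.029251684693220575 30.598044991493225
```

```bash
python3 -m inch '[[0.0002,0.001,0,0,0,0],[0.0002,0.001,0,0,0,0],[0.0002,0.001,0,0,0,0]]'>/dev/null ; python3 st.py
```

```text
16.75 [0.5467 0.0536 0.1175] yaw -11.43561413054751 zax [-0.0017 -0.003  -1.    ] f [ 2.6084 -5.1668  1.5079] m [-0.7879 -0.2694  0.071 ] 0.02890010928727659 30.597615838050842
```

```bash
python3 -m inch '[[0.0002,0.001,0,0,0,0],[0.0002,0.001,0,0,0,0],[0.0002,0.001,0,0,0,0]]'>/dev/null ; python3 st.py
```

```text
17.05 [0.5473 0.0566 0.1174] yaw -11.438659189368167 zax [-0.0017 -0.003  -1.    ] f [ 1.6563 -5.1245  1.345 ] m [-0.7291 -0.3287  0.0575] 0.028899890681858796 30.5973020195961
```

```bash
python3 -m inch '[[0.0002,0.001,0,0,0,0],[0.0002,0.001,0,0,0,0],[0.0002,0.001,0,0,0,0]]'>/dev/null ; python3 st.py
```

```text
17.35 [0.5479 0.0594 0.1175] yaw -11.430755690478977 zax [-0.0018 -0.0035 -1.    ] f [ 0.6396 -6.2714  0.1637] m [-0.9345 -0.325   0.022 ] 0.029221945873044608 30.598872900009155
```

```bash
python3 -m inch '[[0.0002,0.001,0,0,0,0],[0.0002,0.001,0,0,0,0]]'>/dev/null ; python3 st.py
```

```text
17.55 [0.5483 0.0612 0.1175] yaw -11.430154216557584 zax [-0.0018 -0.0038 -1.    ] f [ 1.5383 -5.7478  0.4133] m [-0.9546 -0.2864  0.0094] 0.029007711102442945 30.598329305648804
```

```bash
python3 -m inch '[[0.0002,0.001,0,0,0,0],[0.0002,0.001,0,0,0,0]]'>/dev/null ; python3 st.py
```

```text
17.75 [0.5486 0.0631 0.1175] yaw -11.425149703231462 zax [-0.0018 -0.0039 -1.    ] f [ 1.7729 -7.0447  0.2845] m [-0.9754 -0.2473  0.0118] 0.029282701135600893 30.60539335012436
```

```bash
python3 -m inch '[[0.0001,0.0005,0,0,0,0],[0.0001,0.0005,0,0,0,0]]'>/dev/null ; python3 st.py
```

```text
17.95 [0.5488 0.0641 0.1175] yaw -11.424425814932126 zax [-0.0018 -0.004  -1.    ] f [ 2.0567 -6.1128 -0.2728] m [-1.0348 -0.2501  0.0177] 0.028932232710845503 30.613093972206116
```

```bash
python3 -m inch '[[0.0001,0.0005,0,0,0,0],[0.0001,0.0005,0,0,0,0]]'>/dev/null ; python3 st.py
```

```text
18.15 [0.549  0.0649 0.1175] yaw -11.421380135788313 zax [-0.0019 -0.0043 -1.    ] f [ 0.7112 -7.0852  0.8382] m [-1.1287 -0.2277 -0.002 ] 0.029013146362405713 30.628767013549805
```

```bash
python3 -m inch '[[0.0001,0.0005,0,0,0,0],[0.0001,0.0005,0,0,0,0]]'>/dev/null ; python3 st.py
```

```text
18.35 [0.5491 0.0651 0.1175] yaw -11.395185115766155 zax [-0.0023 -0.006  -1.    ] f [  1.7148 -10.5376   0.9261] m [-1.5073 -0.1784 -0.0096] 0.029287609175843447 30.66804528236389
```

```bash
python3 -m inch '[[0.0001,0.0005,0,0,0,0],[0.0001,0.0005,0,0,0,0],[0,0,0,0,0,0]]'>/dev/null ; python3 st.py
```

```text
18.65 [0.5491 0.0653 0.1175] yaw -11.377137317591155 zax [-0.0028 -0.0075 -1.    ] f [  0.9077 -11.9676   1.1248] m [-1.742  -0.1593 -0.0073] 0.028943143456513845 30.703795552253723
```

```bash
python3 -m inch '[[-0.0001,-0.0005,0,0,0,0],[-0.0001,-0.0005,0,0,0,0],[0,0,0,0,0,0]]' ; python3 -m inch '[[0,0,0,0,0,0],[0,0,0,0,0,0],[0,0,0,0,0,0],[0,0,0,0,0,0],[0,0,0,0,0,0]]' 0.6; python3 st.py
```

```text
t: 18.95
tool_pos: [0.5491, 0.0652, 0.1175]
tool_rot: [0.001, 0.774, 0.633, -0.003]
ft_force: [1.4, -7.7, -0.3]
grip_width: 0.0288
gripper_force: 30.6
t: 19.45
tool_pos: [0.5496, 0.0684, 0.1178]
tool_rot: [-0.0, 0.774, 0.633, -0.0]
ft_force: [0.0, -0.1, 0.7]
grip_width: 0.0342
gripper_force: 0.0
19.45 [0.5496 0.0684 0.1178] yaw -11.470414477001002 zax [-0.0005  0.0002 -1.    ] f [ 0.0277 -0.1277  0.7011] m [-0.0357 -0.0237  0.0716] 0.03416742927805599 0.0
```

```bash
python3 -m inch '[[0,0,0,0,0,0],[0,0,0,0,0,0],[0,0,0,0,0,0],[0,0,0.004,0,0,0],[0,0,0.008,0,0,0],[0,0,0.015,0,0,0],[0,0,0.025,0,0,0],[0,0,0.03,0,0,0],[0,0,0.03,0,0,0],[-0.01,-0.02,0.03,0,0,0],[-0.03,-0.03,0.02,0,0,0],[-0.035,-0.03,0,0,0,0],[-0.035,-0.03,0,0,0,0],[-0.035,-0.03,0,0,0,0],[-0.035,-0.03,0,0,0,0],[-0.02,-0.02,0,0,0,0]]' 0.2; python3 look.py pics/l2.png; python3 - <<'E'
from h import *
np.set_printoptions(precision=4,suppress=True)
P={n:robot.get_image(n) for n in("top","side")};A={}
for n,p in P.items():
    for d in robot.spot_point(p,"knob_low")[:2]:A.setdefault(n,np.array(d["position"])*[640,400]);print(n,np.array(d["position"])*[640,400],d["confidence"],atz(p,np.array(d["position"])*[640,400],.190))
    b=p["pixels"];W=proj(p,[.563,.1335,.185]);r,c=int(W[1]),int(W[0]);print("pred",W)
    g=b[r-12:r+13,c-12:c+13].max(2);ys,xs=np.nonzero(g<45);print("dark",len(xs))
    print("\n".join(" ".join(f"{v:3d}" for v in row[4:21]) for row in g[4:21]))
    for d in robot.masks_of(p,"spindle"):print(n,np.round(np.array(d["box"])*[640,400,640,400]))
if len(A)==2:print(tri(P["top"],A["top"],P["side"],A["side"]))
E
python3 st.py
```

```text
t: 21.05
tool_pos: [0.3472, -0.1228, 0.2807]
tool_rot: [0.001, 0.775, 0.632, -0.0]
ft_force: [1.0, 0.1, -0.7]
grip_width: 0.0686
gripper_force: 0.0
top [269.312 193.8  ] 0.86 [0.563  0.1382 0.19  ]
pred [271.3386 194.0261]
dark 72
164 162 158 153 151 150 144 126 116  97  93  94  93 100  97 108 111
160 159 160 160 163 163 162 156 152 152 149 146 126 117  98  91  96
118 125 136 136 153 162 161 158 157 159 157 158 155 153 153 148 144
 85  84  91  95 116 148 127 107  96  98 106 131 153 161 162 162 159
 72  69  68  65  67  94  73  53  44  44  50  78 114 150 161 162 162
 69  66  66  54  39  45  39  31  31  32  33  41  65 111 152 161 161
 68  66  65  45  37  33  31  35  35  32  35  35  38  66 119 140 154
 68  69  68  43  34  32  29  33  33  33  33  34  35  45  89 112 119
 67  67  72  68  46  34  33  30  34  36  35  32  35  41  88 114 119
 65  68  63  91  60  36  31  35  34  34  35  35  34  42  96 121 125
 67  64  62 111  85  49  35  35  33  35  35  36  28  52 119 135 135
 66  66  60 111  99  70  48  35  34  34  36  35  36  76 128 140 139
 67  67  42  73 100 113  83  48  35  35  32  31  49 1
[... 1271 characters left out ...]
1  74  20   0  28  50  75 114 115 117 109 111
 91  79  88  85  87  89  74  81  82  68  82 119 115 107 106 112 109
 62  61  59  62  57  64  60  72  94  73  63  88 100 109 110 108 107
 54  56  57  63  61  61  65  71  75  58  48  57  80 110 106 103 109
 42  42  36  38  25  26  33  38  37  37  39  34  50  93 107 103 106
 26  32  34  31  26  28  29  20  30  26  15  21  45  85 104 111 111
side [359. 314. 407. 373.]
side [257. 276. 297. 326.]
side [299. 165. 313. 201.]
(array([0.567 , 0.1369, 0.1917]), np.float64(0.008707795205243596))
21.45 [ 0.3507 -0.1213  0.28  ] yaw -11.395616374973846 zax [ 0.0004  0.0002 -1.    ] f [ 0.6493 -1.0593 -0.982 ] m [ 0.0553  0.0031 -0.0087] 0.06831641719646618 0.0
```

View pics/l2.png

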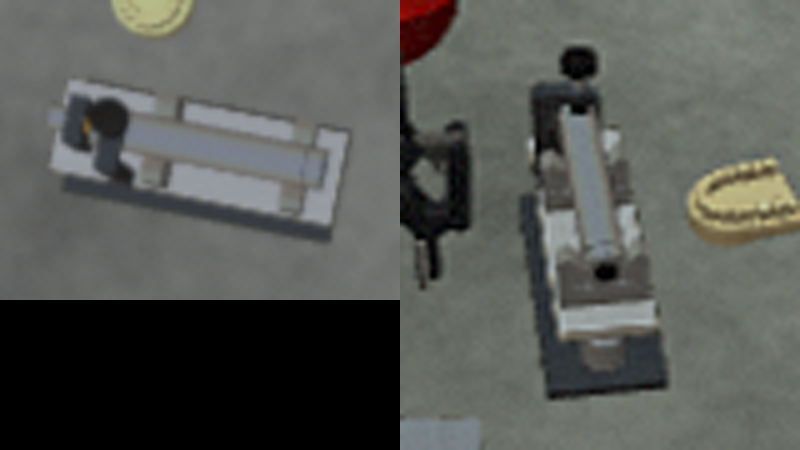

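The picture shows the spindle bedded in both Vs, its far end under the clamp by the knob: knob at (107,118) in the left half and (578,62) in the right. The knob pixels agree with (0.563, 0.1335) in both views. Now I close the fingers and move above it.

```bash
python3 -m inch '[[0.01,0.012,0,0,0,0],[0.02,0.024,0,0,0,0],[0.025,0.03,0,0,0,0],[0.025,0.03,0,0,0,0],[0.025,0.03,0,0,0,0],[0.025,0.03,0,0,0,0],[0.025,0.03,0,0,0,0],[0.025,0.03,0,0,0,0],[0.02,0.024,0,0,0,0],[0.012,0.0145,-0.01,0,0,0],[0,0,-0.015,0,0,0],[0,0,-0.015,0,0,0],[0,0,-0.01,0,0,0],[0,0,-0.005,0,0,0],[0,0,0,0,0,0]]' 1 20; python3 st.py
```

```text
t: 22.95
tool_pos: [0.5613, 0.1325, 0.2241]
tool_rot: [-0.0, 0.774, 0.633, -0.001]
ft_force: [0.1, 0.3, 0.3]
grip_width: -0.0
gripper_force: 0.0
22.95 [0.5613 0.1325 0.2241] yaw -11.486884204774707 zax [-0.0017 -0.0003 -1.    ] f [0.0774 0.257  0.3405] m [-0.0186 -0.0015 -0.0037] -3.9538970159483524e-05 0.0
```

```bash
python3 -m inch '[[0.0015,0.001,-0.004,0,0,0],[0,0,-0.003,0,0,0],[0,0,-0.002,0,0,0],[0,0,-0.002,0,0,0],[0,0,0,0,0,0]]'>/dev/null; python3 st.py;  python3 -m inch '[[0,0,-0.0015,0,0,0],[0,0,-0.0015,0,0,0],[0,0,-0.0015,0,0,0],[0,0,0,0,0,0]]'>/dev/null; python3 st.py
```

```text
23.45 [0.5632 0.1335 0.2138] yaw -11.491530141558236 zax [-0.0002 -0.0001 -1.    ] f [-0.4518  0.0496  0.0768] m [0.0259 0.0114 0.0597] 0.0001678113420909122 0.0
23.85 [0.5633 0.1336 0.2093] yaw -11.486167117301417 zax [-0.0001 -0.0001 -1.    ] f [ 0.5927 -0.1554  0.0974] m [-0.0261 -0.0133 -0.0231] 0.00020756857055600797 0.0
```

```bash
python3 -m inch '[[0,0,-0.0015,0,0,0],[0,0,-0.0015,0,0,0],[0,0,0,0,0,0]]'>/dev/null; python3 st.py;  python3 -m inch '[[0,0,-0.0015,0,0,0],[0,0,-0.0015,0,0,0],[0,0,0,0,0,0]]'>/dev/null; python3 st.py
```

```text
24.15 [0.5634 0.1336 0.2068] yaw -11.48506988389303 zax [ 0.0006  0.     -1.    ] f [-0.863  -0.3902  3.9161] m [-0.0308  0.1741  0.0228] 0.0001438228154264837 1.8591522797942162
24.45 [0.5634 0.1336 0.2033] yaw -11.485685884658684 zax [ 0.0003  0.     -1.    ] f [-1.2581  0.0094  3.4507] m [0.0525 0.1288 0.027 ] 0.00016243574647941542 1.6976678185164928
```

```bash
python3 -m inch '[[0,0,-0.001,0,0,0],[0,0,-0.001,0,0,0],[0,0,0,0,0,0]]'>/dev/null; python3 st.py
```

```text
24.75 [0.5634 0.1336 0.2012] yaw -11.486811371347397 zax [ 0.0001  0.0001 -1.    ] f [-0.9101  0.237   3.9879] m [0.004  0.0804 0.0085] 0.0001868682553007635 1.5698663145303726
```

Moving against the 4 N of friction. The pad should touch at about TCP z = 0.200.

```bash
python3 -m inch '[[0,0,-0.001,0,0,0],[0,0,-0.001,0,0,0],[0,0,0,0,0,0]]'>/dev/null; python3 st.py
```

```text
25.05 [0.5634 0.1336 0.1996] yaw -11.482893677306713 zax [ 0.0004  0.     -1.    ] f [-1.6851  0.6434  4.0992] m [-0.0038  0.2276 -0.0324] -0.00017232817493124445 2.5297288969159126
```

```bash
python3 -m inch '[[0,0,-0.001,0,0,0],[0,0,-0.001,0,0,0],[0,0,0,0,0,0]]'>/dev/null; python3 st.py
```

```text
25.35 [0.5635 0.1336 0.1994] yaw -11.482693901438791 zax [ 0.0016  0.0001 -1.    ] f [-3.3981 -0.5232 13.586 ] m [-0.055   0.6557  0.0118] -0.00021887094324775643 6.6105899445210525
```

```bash
python3 -m inch '[[0,0,-0.0008,0,0,0],[0,0,-0.0007,0,0,0],[0,0,0,0,0,0]]'>/dev/null; python3 st.py; python3 -m inch '[[0,0,0.002,0,0,0],[0,0,0.003,0,0,0],[0,0,0.006,0,0,0],[0,0,0.015,0,0,0],[0,0,0.025,0,0,0],[0,0,0.03,0,0,0],[-0.03,-0.03,0.01,0,0,0],[-0.04,-0.03,0,0,0,0],[-0.04,-0.03,0,0,0,0],[-0.04,-0.03,0,0,0,0],[-0.04,-0.03,0,0,0,0],[-0.03,-0.02,0,0,0,0],[0,0,0,0,0,0]]'; python3 look.py pics/l3.png
```

```text
25.65 [0.5635 0.1336 0.1992] yaw -11.478917396551283 zax [ 0.0027  0.0002 -1.    ] f [-5.4308 -0.6165 19.1477] m [-0.0862  0.9346 -0.0125] 0.0001221456413647354 9.549396481888834
t: 26.95
tool_pos: [0.3397, -0.0377, 0.2867]
tool_rot: [-0.0, 0.776, 0.631, -0.001]
ft_force: [-0.0, 0.5, -0.7]
grip_width: 0.0
gripper_force: 0.0
```

View pics/l3.png

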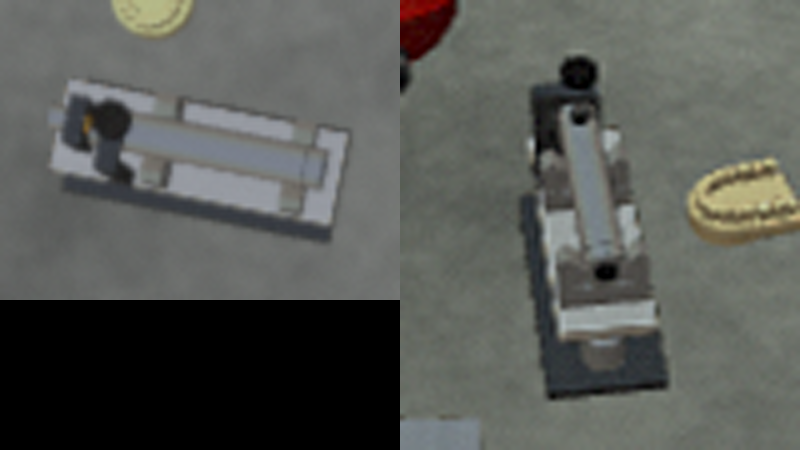

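The spindle lies in both Vs at (230,150) in the left half, and the knob has moved down to (580,72) in the right half. One close-up of the stop, before and after, to be sure the pin is in.

```bash
python3 - <<'E'
from h import *
np.set_printoptions(precision=4,suppress=True)
t=robot.get_image("top");s=robot.get_image("side")
o=np.array([.5491,.0651]);d=np.array([.198,.980])
for n,im in(("before",cv2.imread("pics/top0.png")),("now",t["pixels"])):
    b=im[180:212,255:290].astype(int);m=(b[...,2]-b[...,0]>40);ys,xs=np.nonzero(m)
    for x,y in zip(xs+255,ys+180):
        w=atz(t,(x,y),.1175)[:2];print(n,x,y,"along from grasp",round(float((w-o)@d)*1e3,1),"b-r",im[y,x])
print("expected end: 91 (+-3) from grasp")
K=np.hstack([cv2.resize(i,(390,400),interpolation=cv2.INTER_CUBIC) for i in (cv2.imread("pics/top0.png")[180:220,253:292],t["pixels"][180:220,253:292])])
cv2.imwrite("pics/z.png",K)
E
```

```text
before 266 195 along from grasp 97.0 b-r [43 76 92]
before 266 196 along from grasp 96.4 b-r [ 42  88 110]
before 267 196 along from grasp 93.5 b-r [37 72 90]
before 266 197 along from grasp 95.8 b-r [34 74 95]
before 267 197 along from grasp 92.9 b-r [ 33  86 111]
before 267 198 along from grasp 92.3 b-r [32 61 75]
now 267 194 along from grasp 94.7 b-r [32 61 78]
now 266 195 along from grasp 97.0 b-r [48 82 99]
now 267 195 along from grasp 94.1 b-r [35 68 83]
now 266 196 along from grasp 96.4 b-r [ 46  90 112]
now 266 197 along from grasp 95.8 b-r [ 43  86 110]
expected end: 91 (+-3) from grasp
```

View pics/z.png

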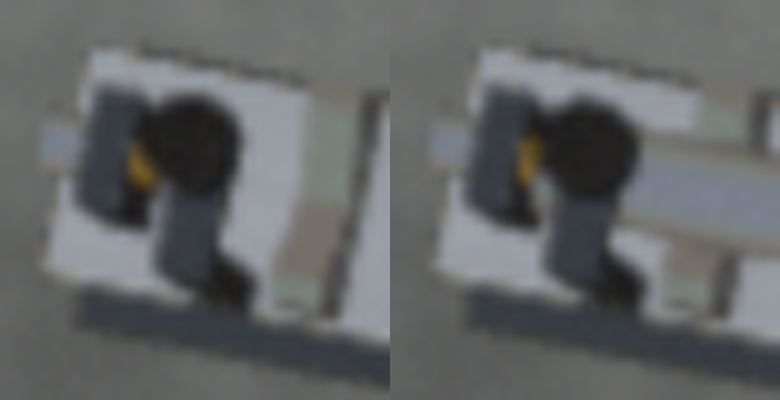

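The right half shows the spindle's end just beyond the knob at (545,195), up against the brass at (528,155). By feel, a slight rise in force came at y ≈ 0.058, then a rigid stop 6–7 mm farther on. That matches the 6 mm pin travel, so I'm handing the job in.

```bash
python3 -c "
from workcell import robot
print(robot.finish_job())"
```

```text
the job is handed in; nothing more can be done
None
```

I handed the job in at about 27 s of the 72 s allowed: the spindle is bedded in both Vs and up against the stop, I let go of it, and the clamp pad is pressed down on it with about 19 N; the pin being fully in is judged by feel, since the camera could not confirm it.

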